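Show the match ball over the display light

TASK

Pick up the glass dish with the match ball in it by its bridge handle and, without turning it, press its foot down on the middle of the display light's sprung top until the top is fully down, to switch the light on. Then raise the dish a few centimetres clear of the light and turn it there through a quarter turn, either way, so that I can see the next side of the ball lit from below. Keep the dish level and the ball resting in its middle all the time, leave the other things where they are, and finish still holding the dish by its handle, level and still, over the light.

Things in the scene. Friction and masses are not known exactly. Their poses are not given: they have to be found in the camera images.
- dish: Loose clear glass dish, 132 mm wide over the rim, about 0.3 kg, with a bridge handle over it. Origin: centre of its underside (flat foot 64 mm wide), z up; rim 34 mm up. Inside it slopes at 10 degrees down to its centre, 12 mm up. Two 6 mm steel rods rise from the rim at x = +67 and -67 mm and bend in over the ball to a walnut grip lying along dish x.
- dish_grip (a point): Centre of the walnut grip, 135 mm straight above the dish's origin, on its axis. The grip is 50 mm long (dish x), 14 mm thick (dish y) and 18 mm high with flat sides: pinch it from above across its thickness. Its underside is 41 mm above the top of the ball. At the start the handle lies along the mat's long sides.
- ball: Dark red leather match ball with a pale seam, 72 mm in diameter, 0.16 kg, lying loose in the middle of the dish: it rolls aside if the dish is tilted or started or stopped abruptly (sideways, more than about 1.5 m/s2). Origin at its centre, which is 49 mm above the dish's origin when it rests there.
- mat: Oblong dark brown leather mat, 140 x 110 x 3 mm, fixed on the surface; origin at the centre of its underside, x along its long sides. At the start the dish stands in its middle with the same yaw.
- lamp: Round display light fixed on the surface: black drum 116 mm in diameter and 22 mm high, with a frosted white top standing out of it. Origin at the centre of its underside.
- lamp_top (a point): Centre of the upper face of the light's frosted top, a flat sprung disc 92 mm wide, its push switch: 34 mm above the surface when up, 26 mm when fully down. It springs back when let go; starts to move at 3.6 N, fully down at 12 N, so the weight of dish and ball (about 4.5 N) alone does not do it.
- lamp_pad (a joint): How far the light's sprung top is pushed down: 0 up, 0.008 m fully down against its stop.
- stopwatch: Bystander: loose chrome stopwatch lying flat, 53 mm round and 14 mm high, with crown and bow. Origin under the centre of the case.
- paperweight: Bystander: loose clear glass dome paperweight, 60 mm wide and 36 mm high. Origin at the centre of its underside.
- match_ball: Bystander: a second match ball of the same kind, 72 mm, lying on a black ceramic ring stand 32 mm high. Origin at its centre. A twin of the stand is empty.
Mind the look-alikes: they are no part of the job. Of the things that look like the dish, the middle-sized one is meant.

How it is judged:
On the way, in this order (a step that is already met when the one before it is completed fails the run):
1. the dish, held by its handle and not yet turned, presses the light's top fully down (value of joint lamp_pad above 0.007 m and contact force between dish and lamp above 6 N and contact force between the fingers and dish above 1 N and horizontal distance between dish and lamp below 0.02 m and angle between the x axis of dish and the x axis of mat, either way round below 0.3 rad), for 0.2 s.
2. the dish is raised clear of the light, over it (z of dish in the frame of lamp above 0.049 m and horizontal distance between dish and lamp below 0.035 m and contact force between the fingers and dish above 1 N), for 0.1 s.
3. the dish is turned a quarter turn there, clear of the light (z of dish in the frame of lamp above 0.049 m and horizontal distance between dish and lamp below 0.035 m and angle between the x axis of dish and the y axis of mat, either way round below 0.16 rad), for 0.2 s.
At the end, for the whole second after the job is handed in: The dish is held still and level (within 6 degrees), foot 15 to 140 mm clear of the sprung-up top and centre within 35 mm of the light's axis, handle square (within 9 degrees, either way round) to the mat's long sides along which it began; the ball rests within 10 mm of the dish's centre (all of step 3 and contact force between the fingers and dish above 1 N and contact force between dish and lamp below 0.05 N and z of dish in the frame of lamp below 0.174 m and angle between dish's own z axis and vertical below 0.1 rad and horizontal distance between ball and dish below 0.01 m and distance between ball and dish below 0.055 m and linear speed of dish below 0.02 m/s and angular speed of dish below 0.15 rad/s and linear speed of ball below 0.03 m/s and value of joint lamp_pad below 0.001 m); the arm keeps its last pose, push and grip.
It fails at once if the ball rolls more than 18 mm from the middle of the dish (horizontal distance between ball and dish above 0.018 m).
It fails at once if the dish is tipped more than 10 degrees (angle between dish's own z axis and vertical above 0.175 rad).
It fails at once if a bystander is moved more than 20 mm (distance of any of stopwatch, paperweight, match_ball from where it was at the start of the episode above 0.02 m).
It also fails if it takes over 64 s, if anything falls off the work surface, if the arm or the gripper's body presses on something with over 40 N, if the wrist force passes 120 N, or if a joint passes its speed limit or range.

ROBOT

A 6-joint arm with a two-finger parallel gripper is mounted at the origin on the work surface. World frame = base frame: x ahead of the robot, y to its left, z up, the work surface at z = 0. Lengths are in m, angles in rad, forces in N, time in s.
With the tool pointing down it reaches from about 0.375 to 0.9 m from the base axis. Payload 3.1 kg.
Tool frame: the origin (TCP) lies between the finger pads; the fingertips stand 11 mm ahead of it and the grasp point (between the pads) lies 8 mm behind it; z points along the fingers, y is the line along which they close (so a half turn about z gives the same grasp; the last joint's range is limited). The gripper opens to 85 mm and grips with 20 to 120 N. Pads are 22 mm wide; open, the fingers measure 114 mm over their backs; the gripper's body (76 mm by 85 mm) begins 54 mm behind the grasp point. The pads swing forward as they close: fully open they stand 13 mm farther back than shut.
Start: joints at [0.993, 0.527, 1.433, -0, 1.181, -0.178], TCP at [0.243, 0.576, 0.242] pointing down, gripper open.
Joint ranges: [-3.08, 3.08], [-0.75, 2.2], [0.22, 2.44], [-1.43, 4.57], [0, 2.65], [-2.85, 2.85]. Speed limits (rad/s): [2.79, 2.79, 3.14, 3.14, 3.14, 3.14].

INTERFACE

Orientations are given as a rotation vector (axis times angle).
In Python, from rig import env, imaging gives the robot as it stands. The module is installed in compiled form; this text tells all that it offers.
- The arm moves only by the shell command python3 -m jog 'ROWS'. ROWS is JSON, a list of rows, each an object of numbers: "hand": the opening, from 0 (shut) to 1 (fully open); "dx", "dy", "dz": the shift along the tool's x, y, z scaled (see below); "wx", "wy", "wz": the turn, a rotation vector about the tool's x, y, z scaled (see below). In form: [{"hand": .., "dx": .., "dy": .., "dz": .., "wx": .., "wy": .., "wz": ..}, ...]. A call has 1 to 5 rows; each row shifts and turns the commanded pose from where the row before left it, along the tool's axes as they then stand; what a row does not reach is not made up. The controller multiplies each number of a shift by 50 mm and each number of a turn by 0.1 rad. A row lasts 1/8 s, in which the tool goes at most 62.5 mm and 10.7 degrees, less where a joint would pass 70% of its speed; a pose out of reach is approached as far as the arm can. A call with a number of a shift or a turn outside -1 to 1 is refused whole. A call with a gripper value outside its range is refused whole. The fingers move at their own pace and stop on an object; the grip force is fixed at half the most. Time passes only in rows, so rows that do not move let the fingers close. It gives the time, the measured TCP pose, the force, the opening and the grip force at its end, in the units of the state.
- env.sense(): the state, without advancing time (a new reading comes with each control period).
- imaging.snapshot(name): name is "scene" or "top"; returns a dict with "frame" (480x640x3 uint8, red, green, blue), "fx", "fy", "cx", "cy" (pixels), "R" (3x3) and "t" (3): a world point X has camera coordinates R X + t. Camera axes: x right, y down, z forward; pixel columns grow to the right and rows downward; lengths in m; the calibration is good to about 2 mm. A picture is of the moment at which its call begins. There is no depth.
- env.close_job(): hands the job in; it is judged then, once.
The state is a dict: "time_s": time; "joints": joint angles; "qvel": joint speeds; "joint_torque": joint torques, N m; "tcp_pos": TCP position; "tool_rot": TCP orientation; "force": force on the tool from outside, world axes, zero at the start; "torque": the same for the moment, N m; "width": opening from 0.0 (shut) to 1.0 (fully open); "grip_force": force on a finger pad.
Only numpy, scipy, OpenCV 4.12 (cv2) and the standard library are available. Lean on these libraries where they do the work, as an engineer would, in place of code of your own. Each camera call takes 0.05 s, during which the arm holds its last target. There are 200 camera calls.

## Working session

There is one attempt and no reset: what is moved stays moved. The work goes in short steps, Python scripts to look and compute and a shell command to move; the robot and the scene stay as the last step left them, time stands still between calls to the robot, and variables do not carry over. Pictures are saved under pics/ and viewed, at most 10 in all, crops included, and the job is handed in when it is done.

```bash
mkdir -p pics; python3 - <<'E'
from rig import env, imaging
import cv2,pickle
s=env.sense(); print({k:(v if not hasattr(v,'round') else v) for k,v in s.items()})
d={}
for n in("scene","top"):
    d[n]=imaging.snapshot(n); cv2.imwrite(f"pics/{n}0.png",d[n]["frame"][:,:,::-1])
    print(n,d[n]["fx"],d[n]["cx"],d[n]["cy"],d[n]["R"],d[n]["t"])
pickle.dump(d,open("d0.pkl","wb"))
E
```

```text
{'time_s': 0.0, 'joints': array([ 9.92508151e-01,  5.28445487e-01,  1.43393262e+00,  7.12624838e-08,
        1.18137904e+00, -1.78461474e-01]), 'qvel': array([-0.0006482 ,  0.00098954,  0.00160695, -0.0001081 ,  0.0004738 ,
       -0.00020954]), 'joint_torque': array([ 1.49306383e-03, -4.42352772e+01, -1.78031158e+01, -9.36354422e-05,
        8.35746905e-03, -3.54976635e-05]), 'tcp_pos': array([0.24284735, 0.57512863, 0.24133665]), 'tool_rot': array([-0.62371225, -3.07823874,  0.00315864]), 'force': array([ 0.42584582, -1.12570107,  0.47122185]), 'torque': array([ 0.02759255, -0.00607094, -0.05743431]), 'grip_force': 0.0, 'width': 0.999084968523183}
scene 512.0238565946745 315.3222756313677 241.8452435325921 [[-0.82823896  0.56015768 -0.01560761]
 [ 0.38890731  0.55453274 -0.73569324]
 [-0.40344929 -0.61539972 -0.67713504]] [ 0.48747297 -0.06776216  1.48739652]
top 559.6468192526336 330.5055992934636 233.37453747273523 [[-0.00696086 -0.99995038 -0.00712578]
 [-0.99194936  0.00780587 -0.12639433]
 [ 0.12644368  0.0061886  -0.99195448]] [-0.06961628  0.53056111  1.23959121]
```

View pics/scene0.png

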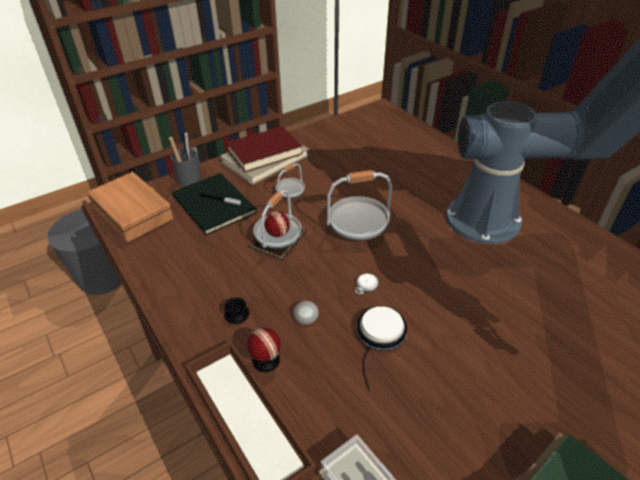

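View pics/top0.png

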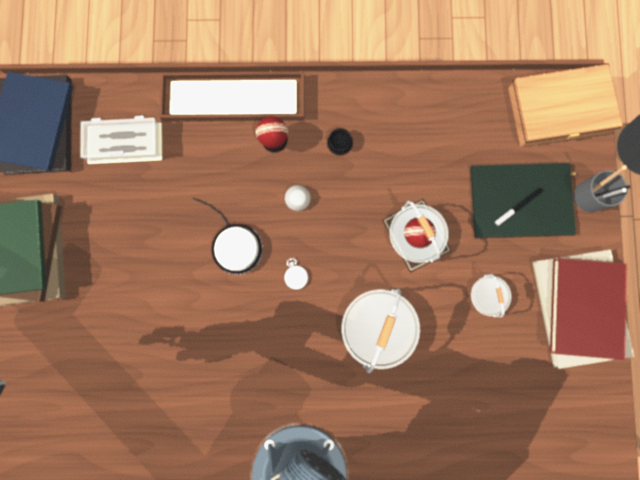

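The dish with the ball is at about (420,232) in the top view and (277,225) in the scene view. The light is at (237,248) and (383,325). An empty larger dish is at (381,329) in the top view and a smaller one at (491,296). I'll zoom in to measure.

```bash
python3 - <<'E'
import cv2,pickle,numpy as np
d=pickle.load(open("d0.pkl","rb"))
def c(n,x,y,w,h,f): return cv2.resize(d[n]["frame"][y:y+h,x:x+w,::-1],None,fx=f,fy=f,interpolation=cv2.INTER_CUBIC)
a=c("top",380,190,80,90,5); b=c("scene",240,180,80,90,5)
l=c("top",197,203,80,90,5)[:150*3]; 
cv2.imwrite("pics/crop0.png",np.hstack([a,b]))
for n,r in(("top",(200,205,75,80)),("scene",(345,290,75,65))):
    x,y,w,h=r; g=d[n]["frame"][y:y+h,x:x+w].min(2)
    m=(g>170).astype(np.uint8); k,L,S,C=cv2.connectedComponentsWithStats(m)
    i=1+S[1:,4].argmax(); cs,_=cv2.findContours((L==i).astype(np.uint8),cv2.RETR_EXTERNAL,cv2.CHAIN_APPROX_NONE)
    print(n,S[i],C[i]+[x,y],cv2.fitEllipse(cs[0]))
E
```

```text
top [  14   22   43   44 1471] [235.25424881 248.33310673] ((35.25365447998047, 43.337974548339844), (41.89448547363281, 42.94562911987305), 27.610544204711914)
scene [  17   17   42   35 1080] [382.84166667 323.38518519] ((37.8244514465332, 33.40594482421875), (32.39033889770508, 40.568092346191406), 108.68121337890625)
```

View pics/crop0.png

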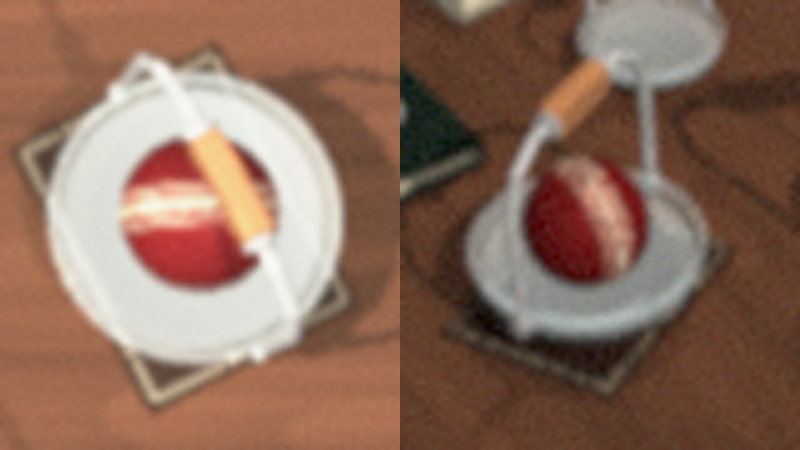

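The left crop is the top view: the grip runs from (200,135) to (262,240), parallel to the mat's long side. The right crop is the scene view, with the grip centre near (577,98). Next I'll segment the grip and triangulate.

```bash
cat > h.py <<'E'
import numpy as np,cv2
from scipy.spatial.transform import Rotation as Ro
def ray(c,p):
    v=np.array([(p[0]-c["cx"])/c["fx"],(p[1]-c["cy"])/c["fy"],1]); R=np.array(c["R"]);return -R.T@c["t"],R.T@v
def tri(c1,p1,c2,p2):
    A=[];b=[]
    for c,p in((c1,p1),(c2,p2)):
        o,v=ray(c,p);v=v/np.linalg.norm(v);P=np.eye(3)-np.outer(v,v);A.append(P);b.append(P@o)
    A=np.vstack(A);b=np.hstack(b);x=np.linalg.lstsq(A,b,rcond=None)[0];return x,np.linalg.norm(A@x-b)
def atz(c,p,z):
    o,v=ray(c,p);return o+v*(z-o[2])/v[2]
def proj(c,X):
    q=np.array(c["R"])@X+c["t"];return np.array([c["fx"]*q[0]/q[2]+c["cx"],c["fy"]*q[1]/q[2]+c["cy"]])
def orange(c,box):
    x,y,w,h=box;f=c["frame"][y:y+h,x:x+w];H=cv2.cvtColor(f,cv2.COLOR_RGB2HSV)
    m=((H[...,0]>8)&(H[...,0]<20)&(H[...,1]>100)&(H[...,2]>165)).astype(np.uint8)
    k,L,S,C=cv2.connectedComponentsWithStats(m);i=1+S[1:,4].argmax()
    pts=np.argwhere(L==i)[:,::-1].astype(np.float32);r=cv2.minAreaRect(pts)
    return C[i]+[x,y],len(pts),r
E
python3 - <<'E'
from h import *;import pickle
d=pickle.load(open("d0.pkl","rb"));t,s=d["top"],d["scene"]
gt=orange(t,(405,205,35,45));gs=orange(s,(262,185,30,25));print(gt,gs)
print("grip",tri(t,gt[0],s,gs[0]))
lt,ls=[235.25,248.33],[382.84,323.39]
print("lamp",tri(t,lt,s,ls),atz(t,lt,.034),atz(s,ls,.034))
# yaw of handle, mat
e=[atz(t,(380+x/5-.4,190+y/5-.4),.138) for x,y in((200,135),(262,240))];v=e[1]-e[0];print("yaw",np.arctan2(v[1],v[0]),np.linalg.norm(v))
m=[atz(t,(380+x/5-.4,190+y/5-.4),.003) for x,y in((18,150),(212,48),(352,300),(155,407))]
print("matc",np.mean(m,0));
for a,b in((0,3),(1,2)): v=m[b]-m[a];print(np.arctan2(v[1],v[0]),np.linalg.norm(v))
from rig import env
print(Ro.from_rotvec(env.sense()["tool_rot"]).as_matrix().round(3))
# rim of other dishes, approx
print("big grip",atz(t,(385,332),.2),"small",atz(t,(500,296),.1),"bigrim",atz(t,(381,329),.05))
E
```

```text
(array([425.98823529, 226.57058824]), 170, ((21.058822631835938, 21.764705657958984), (22.29481315612793, 8.917926788330078), 59.03623962402344)) (array([274.65      , 197.63333333]), 60, ((12.750001907348633, 12.250000953674316), (4.242640495300293, 13.435027122497559), 45.0))
grip (array([ 0.52958924, -0.27357649,  0.13967977]), np.float64(0.0006573128665681996))
lamp (array([0.49822003, 0.14460481, 0.02469831]), np.float64(0.00034451593528709304)) [0.49745426 0.14278839 0.034     ] [0.50329734 0.15005488 0.034     ]
yaw -2.636245503878909 0.050782848958246606
matc [ 0.52928321 -0.27316369  0.003     ]
-2.6732828573843173 0.13495533767981838
-2.6649771611361572 0.13412486545125873
[[-0.921  0.389 -0.001]
 [ 0.389  0.921 -0.002]
 [ 0.    -0.002 -1.   ]]
big grip [ 0.31609664 -0.17841955  0.2       ] small [ 0.38488673 -0.43233803  0.1       ] bigrim [ 0.31539984 -0.18304085  0.05      ]
```

```bash
python3 - <<'E'
from h import *;import pickle
from scipy.optimize import minimize
d=pickle.load(open("d0.pkl","rb"));th=np.linspace(0,6.283,60)
ring=np.c_[np.cos(th),np.sin(th),0*th]
def hull(c,x,y,rs):
    p=np.array([proj(c,np.array([x,y,z])+r*q) for r,z in rs for q in ring]);m=np.zeros((480,640),np.uint8)
    cv2.fillPoly(m,[np.round(cv2.convexHull(p.astype(np.float32))*16).astype(np.int32)],1,shift=4);return m
for n,r in(("top",(200,205,75,80)),("scene",(345,290,75,65))):
    c=d[n];x,y,w,h=r;g=c["frame"].min(2)
    for T in(120,170,200,225):
        M=np.zeros((480,640),np.uint8);M[y:y+h,x:x+w]=g[y:y+h,x:x+w]>T
        out=[]
        for rs in([(.046,.034)],[(.046,.034),(.046,.022)]):
            f=lambda p:-(lambda a:(a&M).sum()/(a|M).sum())(hull(c,p[0],p[1],rs))
            o=minimize(f,[.5,.145],method="Nelder-Mead",options=dict(initial_simplex=[[.5,.145],[.51,.145],[.5,.155]]));out+=[o.x.round(4),round(o.fun,3)]
        print(n,T,M.sum(),out)
    M=np.zeros((480,640),np.uint8);M[y:y+h,x:x+w]=cv2.medianBlur(((g<22)|(g>120)).astype(np.uint8),3)[y:y+h,x:x+w]
    o=minimize(lambda p:-(lambda a:(a&M).sum()/(a|M).sum())(hull(c,p[0],p[1],[(.058,.022),(.058,0),(.046,.034)])),[.5,.145],method="Nelder-Mead",options=dict(initial_simplex=[[.5,.145],[.51,.145],[.5,.155]]));print("drum",o.x,o.fun)
E
```

```text
top 120 1557 [array([0.4985, 0.1422]), np.float64(-0.867), array([0.4967, 0.144 ]), np.float64(-0.886)]
top 170 1471 [array([0.4983, 0.1422]), np.float64(-0.917), array([0.4972, 0.1432]), np.float64(-0.939)]
top 200 1417 [array([0.4974, 0.143 ]), np.float64(-0.947), array([0.4992, 0.1443]), np.float64(-0.958)]
top 225 1365 [array([0.4983, 0.1436]), np.float64(-0.977), array([0.4983, 0.1439]), np.float64(-0.969)]
drum [0.50125  0.150625] -0.7316729323308271
scene 120 1239 [array([0.504 , 0.1511]), np.float64(-0.868), array([0.5013, 0.146 ]), np.float64(-0.953)]
scene 170 1080 [array([0.5019, 0.1477]), np.float64(-0.95), array([0.5003, 0.1471]), np.float64(-0.908)]
scene 200 1004 [array([0.503 , 0.1473]), np.float64(-0.943), array([0.497 , 0.1434]), np.float64(-0.856)]
scene 225 918 [array([0.5009, 0.1467]), np.float64(-0.874), array([0.4999, 0.1402]), np.float64(-0.783)]
drum [0.49967911 0.13882843] -0.6735858847950181
```

```bash
python3 -m jog '[{"wz":1},{"wz":1},{"wz":1},{"wz":1},{"wz":1}]'; python3 -m jog '[{"wz":1},{"wz":1},{"wz":1},{"wz":1},{"wz":1}]' >/dev/null; python3 -m jog '[{"wz":1},{"wz":1},{"wz":1},{"wz":1},{"wz":1}]' >/dev/null;python3 -m jog '[{"wz":1},{"wz":1},{"wz":1},{"wz":1},{"wz":1}]' >/dev/null;python3 -m jog '[{"wz":1},{"wz":1},{"wz":0.6},{"wz":0}]'
cat >> h.py <<'E'
def go(tx,ty,tz,yang,units=True):
    from rig import env
    s=env.sense();M=Ro.from_rotvec(s["tool_rot"]).as_matrix();p=s["tcp_pos"]
    L=M.T@(np.array([tx,ty,tz])-p);ya=np.arctan2(M[1,1],M[0,1]);tilt=(Ro.from_matrix(M).inv()*Ro.from_euler("z",ya-np.pi/2)*Ro.from_matrix([[-1,0,0],[0,1,0],[0,0,-1]])).as_rotvec()
    print("t",s["time_s"],"p",p.round(4),"shift units",(L/.05).round(2),"turn wz",round((ya-yang+np.pi)%(2*np.pi)-np.pi,3)*10,"tiltcorr",(tilt*10).round(3),"F",np.round(s["force"],2),"tq",np.round(s["torque"],2),"w",round(s["width"],3),"grip",round(s["grip_force"],1),"q",s["joints"].round(2))
E
python3 -c "
from h import *;go(.5295,-.2735,.242,-1.09)"
```

```text
t 0.1 p [0.2429 0.5752 0.2414] shift units [-1.189e+01 -1.340e+01  1.000e-02] turn wz 22.61 tiltcorr [-0.02  -0.003 -0.   ] F [0.71 0.25 0.53] tq [ 0.02 -0.01 -0.02] w 0.997 grip 0.0 q [ 0.99  0.53  1.43 -0.    1.18 -0.18]schema error: expected keys hand, dx, dy, dz, wx, wy, wz
schema error: expected keys hand, dx, dy, dz, wx, wy, wz
schema error: expected keys hand, dx, dy, dz, wx, wy, wz
schema error: expected keys hand, dx, dy, dz, wx, wy, wz
schema error: expected keys hand, dx, dy, dz, wx, wy, wz
```

```bash
python3 -m jog '[{"hand":1,"dx":-0.65,"dy":-0.44,"dz":0,"wx":0,"wy":0,"wz":1},{"hand":1,"dx":-0.65,"dy":-0.44,"dz":0,"wx":0,"wy":0,"wz":1},{"hand":1,"dx":-0.65,"dy":-0.44,"dz":0,"wx":0,"wy":0,"wz":1},{"hand":1,"dx":-0.65,"dy":-0.44,"dz":0,"wx":0,"wy":0,"wz":1},{"hand":1,"dx":-0.65,"dy":-0.44,"dz":0,"wx":0,"wy":0,"wz":1}]'
python3 -m jog '[{"hand":1,"dx":-0.78,"dy":-0.07,"dz":0,"wx":0,"wy":0,"wz":1},{"hand":1,"dx":-0.78,"dy":-0.07,"dz":0,"wx":0,"wy":0,"wz":1},{"hand":1,"dx":-0.78,"dy":-0.07,"dz":0,"wx":0,"wy":0,"wz":1},{"hand":1,"dx":-0.78,"dy":-0.07,"dz":0,"wx":0,"wy":0,"wz":1},{"hand":1,"dx":-0.78,"dy":-0.07,"dz":0,"wx":0,"wy":0,"wz":1}]'
python3 -m jog '[{"hand":1,"dx":-0.72,"dy":0.31,"dz":0,"wx":0,"wy":0,"wz":1},{"hand":1,"dx":-0.72,"dy":0.31,"dz":0,"wx":0,"wy":0,"wz":1},{"hand":1,"dx":-0.72,"dy":0.31,"dz":0,"wx":0,"wy":0,"wz":1},{"hand":1,"dx":-0.72,"dy":0.31,"dz":0,"wx":0,"wy":0,"wz":1},{"hand":1,"dx":-0.72,"dy":0.31,"dz":0,"wx":0,"wy":0,"wz":1}]'
python3 -c "
from h import *;go(.5295,-.2735,.242,-1.09)"
```

```text
time_s: 0.72
tcp_pos: [0.3149, 0.3937, 0.242]
tool_rot: [-1.371, -2.827, 0.001]
force: [-0.4, -0.3, 0.6]
width: 1.001
grip_force: 0.0
time_s: 1.35
tcp_pos: [0.3871, 0.2138, 0.2421]
tool_rot: [2.028, 2.4, -0.0]
force: [1.2, -1.2, -0.5]
width: 1.001
grip_force: 0.0
time_s: 1.98
tcp_pos: [0.4585, 0.0335, 0.2421]
tool_rot: [-2.558, -1.823, 0.0]
force: [1.0, 1.1, -0.2]
width: 0.999
grip_force: 0.0
t 1.975 p [0.4585 0.0335 0.2421] shift units [-5.34  3.34  0.  ] turn wz 7.58 tiltcorr [-0.002 -0.    -0.   ] F [ 1.04  1.15 -0.19] tq [-0.02 -0.02  0.03] w 0.999 grip 0.0 q [-0.17  0.31  1.83  0.    1.    0.16]
```

```bash
python3 -m jog '[{"hand":1,"dx":-0.48,"dy":0.61,"dz":0,"wx":0,"wy":0,"wz":1},{"hand":1,"dx":-0.48,"dy":0.61,"dz":0,"wx":0,"wy":0,"wz":1},{"hand":1,"dx":-0.48,"dy":0.61,"dz":0,"wx":0,"wy":0,"wz":1},{"hand":1,"dx":-0.48,"dy":0.61,"dz":0,"wx":0,"wy":0,"wz":1},{"hand":1,"dx":-0.48,"dy":0.61,"dz":0,"wx":0,"wy":0,"wz":1}]' >/dev/null
python3 -m jog '[{"hand":1,"dx":-0.22,"dy":0.75,"dz":0,"wx":0,"wy":0,"wz":1},{"hand":1,"dx":-0.22,"dy":0.75,"dz":0,"wx":0,"wy":0,"wz":1},{"hand":1,"dx":-0.22,"dy":0.75,"dz":0,"wx":0,"wy":0,"wz":0.6},{"hand":1,"dx":0,"dy":0,"dz":0,"wx":0,"wy":0,"wz":0}]'
python3 - <<'E'
from h import *;import pickle
from rig import imaging
go(.5295,-.2735,.242,-1.09)
d={}
for n in("scene","top"):
    d[n]=imaging.snapshot(n)
pickle.dump(d,open("d1.pkl","wb"))
a=cv2.resize(d["top"]["frame"][180:290,370:470,::-1],None,fx=4,fy=4,interpolation=cv2.INTER_CUBIC)
b=cv2.resize(d["scene"]["frame"][150:260,225:325,::-1],None,fx=4,fy=4,interpolation=cv2.INTER_CUBIC)
cv2.imwrite("pics/over1.png",np.hstack([a,b]))
E
```

```text
time_s: 3.1
tcp_pos: [0.5699, -0.2565, 0.2416]
tool_rot: [3.051, 0.745, 0.0]
force: [0.3, -0.0, 0.1]
width: 1.005
grip_force: 0.0
t 3.1 p [ 0.5699 -0.2565  0.2416] shift units [-0.87 -0.07 -0.01] turn wz -0.02 tiltcorr [ 0.01  0.   -0.  ] F [ 0.26 -0.    0.13] tq [ 0.04 -0.01  0.03] w 1.005 grip 0.0 q [-0.6   0.53  1.43 -0.    1.18  0.49]
```

View pics/over1.png

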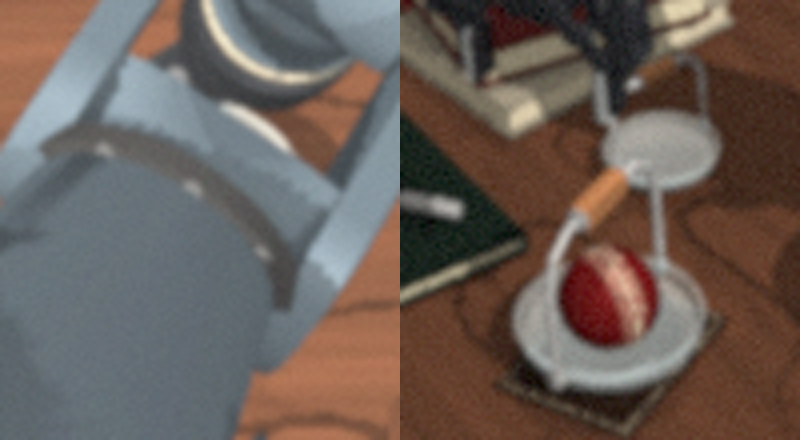

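The right crop (scene view) shows the dish undisturbed and the open fingers above and beyond the handle. The top view is blocked by the arm. I'll correct the offset and descend partway.

```bash
python3 -m jog '[{"hand":1,"dx":-0.45,"dy":-0.04,"dz":0,"wx":0,"wy":0,"wz":0},{"hand":1,"dx":-0.42,"dy":-0.03,"dz":0,"wx":0,"wy":0,"wz":0},{"hand":1,"dx":0,"dy":0,"dz":0.5,"wx":0,"wy":0,"wz":0},{"hand":1,"dx":0,"dy":0,"dz":0.5,"wx":0,"wy":0,"wz":0},{"hand":1,"dx":0,"dy":0,"dz":0.2,"wx":0,"wy":0,"wz":0}]' >/dev/null
python3 - <<'E'
from h import *
from rig import imaging
go(.5295,-.2735,.131,-1.09)
c=imaging.snapshot("scene");f=c["frame"][:,:,::-1].copy()
cv2.imwrite("pics/over2.png",cv2.resize(f[150:260,215:335],None,fx=5,fy=5,interpolation=cv2.INTER_CUBIC))
E
```

```text
t 3.825 p [ 0.5279 -0.2694  0.1811] shift units [-0.01  0.09  1.  ] turn wz 0.01 tiltcorr [-0.029  0.012  0.   ] F [-0.48  0.29 -0.53] tq [-0.01  0.05  0.03] w 1.001 grip 0.0 q [-0.66  0.56  1.57  0.    1.01  0.43]
```

View pics/over2.png

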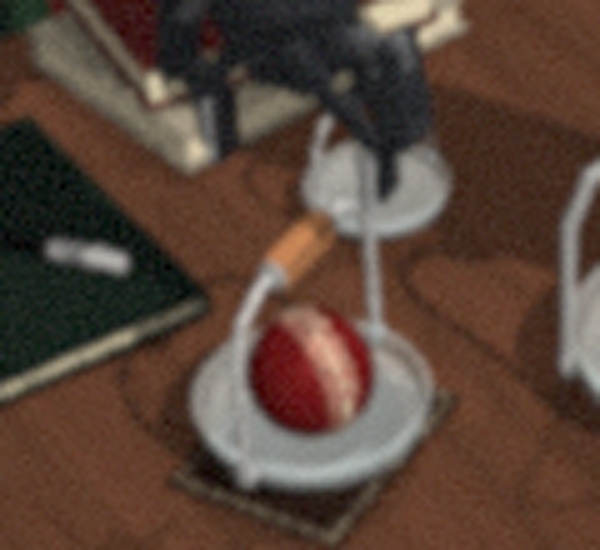

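The fingers straddle the grip evenly, with tips near (215,150) and (385,190) and the grip at (300,250). I'll descend and close in small steps.

```bash
python3 -m jog '[{"hand":1,"dx":0,"dy":0.05,"dz":0.3,"wx":0,"wy":0,"wz":0},{"hand":1,"dx":0,"dy":0.03,"dz":0.3,"wx":0,"wy":0,"wz":0},{"hand":1,"dx":0,"dy":0,"dz":0.2,"wx":0,"wy":0,"wz":0},{"hand":1,"dx":0,"dy":0,"dz":0.2,"wx":0,"wy":0,"wz":0},{"hand":0.7,"dx":0,"dy":0,"dz":0,"wx":0,"wy":0,"wz":0}]'
python3 -m jog '[{"hand":0.5,"dx":0,"dy":0,"dz":0,"wx":0,"wy":0,"wz":0},{"hand":0.4,"dx":0,"dy":0,"dz":0,"wx":0,"wy":0,"wz":0},{"hand":0.35,"dx":0,"dy":0,"dz":0,"wx":0,"wy":0,"wz":0},{"hand":0.32,"dx":0,"dy":0,"dz":0,"wx":0,"wy":0,"wz":0},{"hand":0.3,"dx":0,"dy":0,"dz":0,"wx":0,"wy":0,"wz":0}]'
python3 - <<'E'
from h import *
from rig import imaging
go(.5295,-.2735,.131,-1.09)
c=imaging.snapshot("scene");f=c["frame"][:,:,::-1].copy()
cv2.imwrite("pics/over3.png",cv2.resize(f[160:240,235:325],None,fx=6,fy=6,interpolation=cv2.INTER_CUBIC))
E
```

```text
time_s: 4.5
tcp_pos: [0.5306, -0.2737, 0.1313]
tool_rot: [-3.049, -0.749, 0.002]
force: [-0.1, -0.3, -0.0]
width: 0.813
grip_force: 0.0
time_s: 5.12
tcp_pos: [0.5311, -0.2741, 0.1324]
tool_rot: [3.051, 0.749, 0.0]
force: [0.3, 0.1, 0.2]
width: 0.3
grip_force: 0.0
t 5.125 p [ 0.5311 -0.2741  0.1324] shift units [-0.02 -0.03  0.03] turn wz 0.01 tiltcorr [ 0.001 -0.001  0.   ] F [0.3  0.09 0.24] tq [-0.03  0.   -0.03] w 0.3 grip 0.0 q [-0.66  0.63  1.6   0.    0.91  0.43]
```

View pics/over3.png

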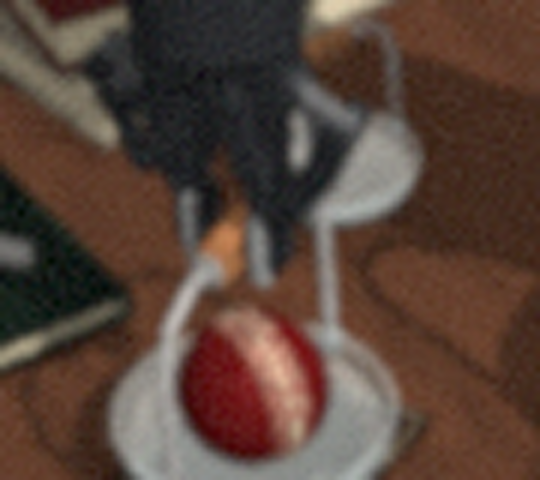

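The grip sits between the pads at (225,245), with the pads at (190,225) and (262,250). Now closing gently.

```bash
python3 -m jog '[{"hand":0.27,"dx":0,"dy":0,"dz":0,"wx":0,"wy":0,"wz":0},{"hand":0.24,"dx":0,"dy":0,"dz":0,"wx":0,"wy":0,"wz":0},{"hand":0.22,"dx":0,"dy":0,"dz":0,"wx":0,"wy":0,"wz":0},{"hand":0.2,"dx":0,"dy":0,"dz":0,"wx":0,"wy":0,"wz":0},{"hand":0.18,"dx":0,"dy":0,"dz":0,"wx":0,"wy":0,"wz":0}]'
python3 -m jog '[{"hand":0.165,"dx":0,"dy":0,"dz":0,"wx":0,"wy":0,"wz":0},{"hand":0.15,"dx":0,"dy":0,"dz":0,"wx":0,"wy":0,"wz":0},{"hand":0.1,"dx":0,"dy":0,"dz":0,"wx":0,"wy":0,"wz":0},{"hand":0,"dx":0,"dy":0,"dz":0,"wx":0,"wy":0,"wz":0},{"hand":0,"dx":0,"dy":0,"dz":0,"wx":0,"wy":0,"wz":0}]'
python3 -c "
from h import *;go(.5295,-.2735,.131,-1.09)"
```

```text
time_s: 5.8
tcp_pos: [0.5308, -0.2737, 0.1323]
tool_rot: [-3.05, -0.749, 0.001]
force: [-0.6, 1.4, 1.0]
width: 0.183
grip_force: 0.6
time_s: 6.42
tcp_pos: [0.5308, -0.2737, 0.1324]
tool_rot: [-3.05, -0.749, 0.001]
force: [-2.6, 3.8, 4.8]
width: 0.153
grip_force: 58.9
t 6.425 p [ 0.5308 -0.2737  0.1324] shift units [-0.02 -0.02  0.03] turn wz 0.01 tiltcorr [-0.011  0.003  0.   ] F [-2.6   3.81  4.77] tq [ 0.76  0.5  -0.04] w 0.153 grip 58.9 q [-0.66  0.63  1.6   0.    0.91  0.43]
```

```bash
python3 -m jog '[{"hand":0,"dx":0,"dy":0,"dz":-0.03,"wx":0,"wy":0,"wz":0},{"hand":0,"dx":0,"dy":0,"dz":-0.05,"wx":0,"wy":0,"wz":0},{"hand":0,"dx":0,"dy":0,"dz":-0.08,"wx":0,"wy":0,"wz":0},{"hand":0,"dx":0,"dy":0,"dz":-0.12,"wx":0,"wy":0,"wz":0},{"hand":0,"dx":0,"dy":0,"dz":-0.16,"wx":0,"wy":0,"wz":0}]'
python3 -m jog '[{"hand":0,"dx":0,"dy":0,"dz":-0.2,"wx":0,"wy":0,"wz":0},{"hand":0,"dx":0,"dy":0,"dz":-0.2,"wx":0,"wy":0,"wz":0},{"hand":0,"dx":0,"dy":0,"dz":-0.2,"wx":0,"wy":0,"wz":0},{"hand":0,"dx":0,"dy":0,"dz":-0.2,"wx":0,"wy":0,"wz":0},{"hand":0,"dx":0,"dy":0,"dz":-0.1,"wx":0,"wy":0,"wz":0}]'
python3 -m jog '[{"hand":0,"dx":0,"dy":0,"dz":-0.05,"wx":0,"wy":0,"wz":0},{"hand":0,"dx":0,"dy":0,"dz":0,"wx":0,"wy":0,"wz":0}]'
python3 - <<'E'
from h import *
from rig import imaging
go(.5003,.1445,.2035,-1.09)
c=imaging.snapshot("scene");f=c["frame"][:,:,::-1].copy()
cv2.imwrite("pics/lift.png",cv2.resize(f[130:260,215:335],None,fx=4.5,fy=4.5,interpolation=cv2.INTER_CUBIC))
E
```

```text
time_s: 7.05
tcp_pos: [0.5311, -0.2742, 0.1547]
tool_rot: [3.051, 0.749, -0.0]
force: [-0.3, -0.3, -5.5]
width: 0.152
grip_force: 58.5
time_s: 7.68
tcp_pos: [0.5314, -0.2743, 0.2003]
tool_rot: [3.05, 0.749, 0.001]
force: [0.1, -0.3, -5.0]
width: 0.152
grip_force: 58.5
time_s: 7.92
tcp_pos: [0.531, -0.2741, 0.2018]
tool_rot: [-3.051, -0.749, 0.0]
force: [0.2, -0.2, -5.1]
width: 0.154
grip_force: 58.5
t 7.925 p [ 0.531  -0.2741  0.2018] shift units [ 3.33 -7.7  -0.03] turn wz 0.01 tiltcorr [-0.002  0.001  0.   ] F [ 0.22 -0.2  -5.09] tq [ 0.02 -0.05 -0.02] w 0.154 grip 58.5 q [-0.66  0.54  1.54  0.    1.06  0.43]
```

View pics/lift.png

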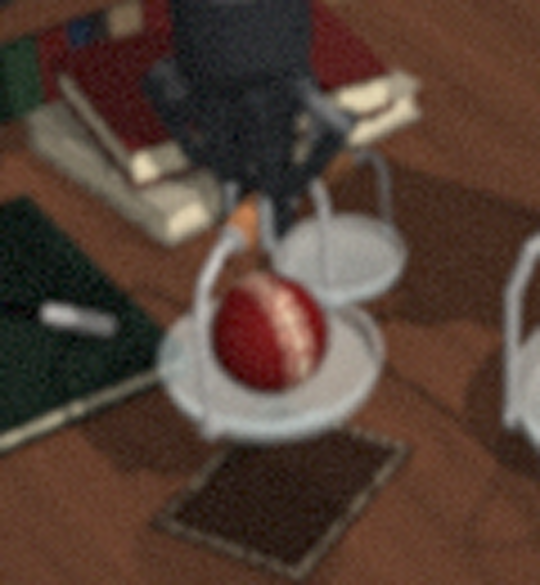

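The dish hangs level and clear of the mat, with the ball centred at (270,330). I'll carry it slowly to the light.

```bash
python3 -m jog '[{"hand":0,"dx":0.04,"dy":-0.09,"dz":0,"wx":0,"wy":0,"wz":0},{"hand":0,"dx":0.08,"dy":-0.18,"dz":0,"wx":0,"wy":0,"wz":0},{"hand":0,"dx":0.12,"dy":-0.27,"dz":0,"wx":0,"wy":0,"wz":0},{"hand":0,"dx":0.16,"dy":-0.36,"dz":0,"wx":0,"wy":0,"wz":0},{"hand":0,"dx":0.16,"dy":-0.37,"dz":0,"wx":0,"wy":0,"wz":0}]'
python3 -m jog '[{"hand":0,"dx":0.16,"dy":-0.37,"dz":0,"wx":0,"wy":0,"wz":0},{"hand":0,"dx":0.16,"dy":-0.37,"dz":0,"wx":0,"wy":0,"wz":0},{"hand":0,"dx":0.16,"dy":-0.37,"dz":0,"wx":0,"wy":0,"wz":0},{"hand":0,"dx":0.16,"dy":-0.37,"dz":0,"wx":0,"wy":0,"wz":0},{"hand":0,"dx":0.16,"dy":-0.37,"dz":0,"wx":0,"wy":0,"wz":0}]' | grep -E "pos|rot"
python3 -m jog '[{"hand":0,"dx":0.16,"dy":-0.37,"dz":0,"wx":0,"wy":0,"wz":0},{"hand":0,"dx":0.16,"dy":-0.37,"dz":0,"wx":0,"wy":0,"wz":0},{"hand":0,"dx":0.16,"dy":-0.37,"dz":0,"wx":0,"wy":0,"wz":0},{"hand":0,"dx":0.16,"dy":-0.37,"dz":0,"wx":0,"wy":0,"wz":0},{"hand":0,"dx":0.16,"dy":-0.37,"dz":0,"wx":0,"wy":0,"wz":0}]' | grep -E "pos|rot"
python3 -m jog '[{"hand":0,"dx":0.16,"dy":-0.37,"dz":0,"wx":0,"wy":0,"wz":0},{"hand":0,"dx":0.16,"dy":-0.37,"dz":0,"wx":0,"wy":0,"wz":0},{"hand":0,"dx":0.16,"dy":-0.37,"dz":0,"wx":0,"wy":0,"wz":0},{"hand":0,"dx":0.16,"dy":-0.37,"dz":0,"wx":0,"wy":0,"wz":0},{"hand":0,"dx":0.12,"dy":-0.28,"dz":0,"wx":0,"wy":0,"wz":0}]' | grep -E "pos|rot"
python3 -m jog '[{"hand":0,"dx":0.09,"dy":-0.2,"dz":0,"wx":0,"wy":0,"wz":0},{"hand":0,"dx":0.06,"dy":-0.12,"dz":0,"wx":0,"wy":0,"wz":0},{"hand":0,"dx":0.02,"dy":-0.05,"dz":0,"wx":0,"wy":0,"wz":0},{"hand":0,"dx":0,"dy":0,"dz":0,"wx":0,"wy":0,"wz":0},{"hand":0,"dx":0,"dy":0,"dz":0,"wx":0,"wy":0,"wz":0}]'
python3 -c "
from h import *;go(.5003,.1445,.2018,-1.09)"
```

```text
time_s: 8.6
tcp_pos: [0.5262, -0.203, 0.2018]
tool_rot: [-3.05, -0.75, 0.0]
force: [0.5, 0.3, -5.0]
width: 0.156
grip_force: 58.5
tcp_pos: [0.519, -0.1031, 0.2019]
tool_rot: [3.051, 0.749, 0.0]
tcp_pos: [0.5116, -0.0025, 0.2018]
tool_rot: [3.051, 0.749, 0.0]
tcp_pos: [0.5042, 0.0931, 0.2018]
tool_rot: [3.051, 0.751, -0.0]
time_s: 11.1
tcp_pos: [0.5036, 0.1116, 0.2018]
tool_rot: [3.051, 0.749, -0.0]
force: [-0.7, -0.5, -4.3]
width: 0.152
grip_force: 58.5
t 11.1 p [0.5036 0.1116 0.2018] shift units [ 0.25 -0.61  0.  ] turn wz 0.0 tiltcorr [ 0.002  0.001 -0.   ] F [-0.74 -0.54 -4.28] tq [ 0.01 -0.04  0.01] w 0.152 grip 58.5 q [ 0.    0.44  1.75 -0.    0.96  1.09]
```

```bash
python3 -m jog '[{"hand":0,"dx":0.04,"dy":-0.1,"dz":0,"wx":0,"wy":0,"wz":0},{"hand":0,"dx":0.08,"dy":-0.2,"dz":0,"wx":0,"wy":0,"wz":0},{"hand":0,"dx":0.08,"dy":-0.2,"dz":0,"wx":0,"wy":0,"wz":0},{"hand":0,"dx":0.05,"dy":-0.11,"dz":0,"wx":0,"wy":0,"wz":0},{"hand":0,"dx":0,"dy":0,"dz":0,"wx":0,"wy":0,"wz":0}]'
python3 - <<'E'
from h import *
from rig import imaging
go(.5003,.1445,.2018,-1.09)
c=imaging.snapshot("scene");t=imaging.snapshot("top")
# predicted foot ring (r32, z=.072) drawn for the assumed dish centre
L=np.array([.499,.1445,0])
for k in(c,t):
    print([proj(k,L+[0,0,z]).round(1) for z in(.034,.072,.121)])
a=c["frame"][220:370,320:450,::-1];b=t["frame"][175:325,170:300,::-1]
cv2.imwrite("pics/lamp1.png",cv2.resize(np.hstack([a,b]),None,fx=3,fy=3,interpolation=cv2.INTER_CUBIC))
E
```

```text
time_s: 11.72
tcp_pos: [0.5003, 0.1456, 0.2018]
tool_rot: [3.05, 0.752, 0.0]
force: [0.3, 0.5, -4.2]
width: 0.148
grip_force: 58.5
t 11.725 p [0.5003 0.1456 0.2018] shift units [-0.01  0.02 -0.  ] turn wz 0.02 tiltcorr [ 0.001  0.    -0.   ] F [ 0.26  0.54 -4.25] tq [-0.07 -0.03 -0.05] w 0.148 grip 58.5 q [ 0.07  0.44  1.73 -0.    0.96  1.16]
[array([382.7, 321. ]), array([384. , 310.3]), array([385.7, 295.8])]
[array([234.5, 247.7]), array([231.4, 245.9]), array([227.2, 243.5])]
```

View pics/lamp1.png

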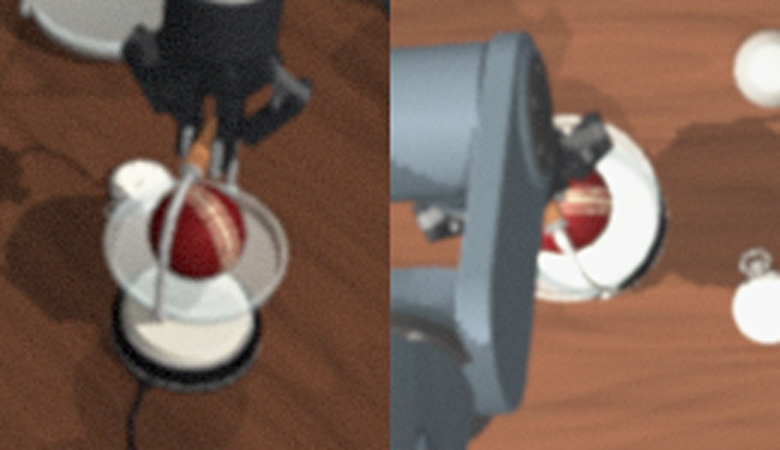

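The ball is at pixel (386,297) in the scene view; I predicted (386,296) for the light's axis. So the dish is centred over the light and I can press down.

```bash
python3 -m jog '[{"hand":0,"dx":0,"dy":0,"dz":0.08,"wx":0,"wy":0,"wz":0},{"hand":0,"dx":0,"dy":0,"dz":0.15,"wx":0,"wy":0,"wz":0},{"hand":0,"dx":0,"dy":0,"dz":0.2,"wx":0,"wy":0,"wz":0},{"hand":0,"dx":0,"dy":0,"dz":0.15,"wx":0,"wy":0,"wz":0},{"hand":0,"dx":0,"dy":0,"dz":0.08,"wx":0,"wy":0,"wz":0}]'
python3 -m jog '[{"hand":0,"dx":0,"dy":0,"dz":0.05,"wx":0,"wy":0,"wz":0},{"hand":0,"dx":0,"dy":0,"dz":0.04,"wx":0,"wy":0,"wz":0},{"hand":0,"dx":0,"dy":0,"dz":0.04,"wx":0,"wy":0,"wz":0},{"hand":0,"dx":0,"dy":0,"dz":0,"wx":0,"wy":0,"wz":0}]'|grep -E "pos|force"
python3 -m jog '[{"hand":0,"dx":0,"dy":0,"dz":0.04,"wx":0,"wy":0,"wz":0},{"hand":0,"dx":0,"dy":0,"dz":0.04,"wx":0,"wy":0,"wz":0},{"hand":0,"dx":0,"dy":0,"dz":0,"wx":0,"wy":0,"wz":0}]'|grep -E "pos|force"
```

```text
time_s: 12.45
tcp_pos: [0.5001, 0.1448, 0.1679]
tool_rot: [-3.051, -0.749, 0.002]
force: [0.1, 0.0, -4.8]
width: 0.154
grip_force: 58.5
tcp_pos: [0.5008, 0.145, 0.1628]
force: [0.1, 0.3, -0.6]
grip_force: 59.0
tcp_pos: [0.5008, 0.145, 0.1587]
force: [-0.1, 1.6, 3.7]
grip_force: 59.7
```

```bash
python3 -m jog '[{"hand":0,"dx":0,"dy":0,"dz":0.04,"wx":0,"wy":0,"wz":0},{"hand":0,"dx":0,"dy":0,"dz":0.03,"wx":0,"wy":0,"wz":0},{"hand":0,"dx":0,"dy":0,"dz":0,"wx":0,"wy":0,"wz":0}]'|grep -E "pos|force"
python3 -m jog '[{"hand":0,"dx":0,"dy":0,"dz":0.02,"wx":0,"wy":0,"wz":0},{"hand":0,"dx":0,"dy":0,"dz":0,"wx":0,"wy":0,"wz":0}]'|grep -E "pos|rot|force"
```

```text
tcp_pos: [0.5009, 0.145, 0.1553]
force: [-1.6, 1.0, 6.6]
grip_force: 60.2
tcp_pos: [0.501, 0.145, 0.155]
tool_rot: [3.051, 0.749, 0.003]
force: [-3.2, 0.7, 9.8]
grip_force: 60.8
```

```bash
python3 -m jog '[{"hand":0,"dx":0,"dy":0,"dz":0.03,"wx":0,"wy":0,"wz":0},{"hand":0,"dx":0,"dy":0,"dz":0,"wx":0,"wy":0,"wz":0},{"hand":0,"dx":0,"dy":0,"dz":0,"wx":0,"wy":0,"wz":0},{"hand":0,"dx":0,"dy":0,"dz":0,"wx":0,"wy":0,"wz":0}]'|grep -E "pos|rot|force"
python3 - <<'E'
from h import *
from rig import imaging
go(.5008,.1445,.203,-1.09)
c=imaging.snapshot("scene")
cv2.imwrite("pics/press.png",cv2.resize(c["frame"][220:370,310:460,::-1],None,fx=3.5,fy=3.5,interpolation=cv2.INTER_CUBIC))
E
```

```text
tcp_pos: [0.5013, 0.1451, 0.1549]
tool_rot: [3.05, 0.75, 0.005]
force: [-3.8, 0.5, 20.3]
grip_force: 62.2
t 14.45 p [0.5013 0.1451 0.1549] shift units [-0.01  0.01 -0.96] turn wz 0.01 tiltcorr [ 0.011 -0.028  0.   ] F [-3.79  0.5  20.27] tq [-0.01  0.91 -0.03] w 0.149 grip 62.2 q [0.07 0.52 1.78 0.   0.85 1.16]
```

View pics/press.png

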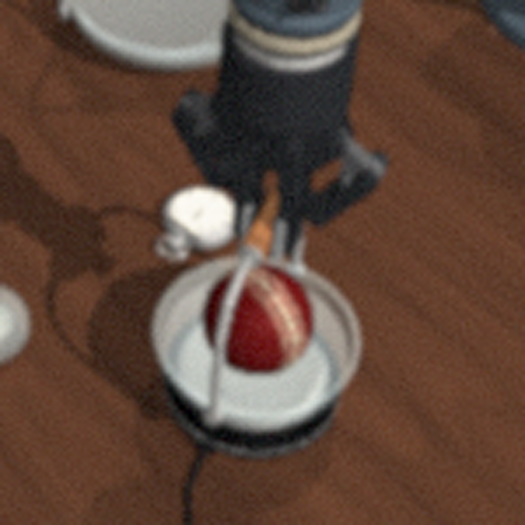

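The force rises with no further travel, so the top is on its stop. The ball is centred at (258,318). Now I'll raise the dish.

```bash
python3 -m jog '[{"hand":0,"dx":0,"dy":0,"dz":-0.05,"wx":0,"wy":0,"wz":0},{"hand":0,"dx":0,"dy":0,"dz":-0.08,"wx":0,"wy":0,"wz":0},{"hand":0,"dx":0,"dy":0,"dz":-0.12,"wx":0,"wy":0,"wz":0},{"hand":0,"dx":0,"dy":0,"dz":-0.16,"wx":0,"wy":0,"wz":0},{"hand":0,"dx":0,"dy":0,"dz":-0.18,"wx":0,"wy":0,"wz":0}]'|grep -E "pos|rot|force"
python3 -m jog '[{"hand":0,"dx":0,"dy":0,"dz":-0.18,"wx":0,"wy":0,"wz":0},{"hand":0,"dx":0,"dy":0,"dz":-0.16,"wx":0,"wy":0,"wz":0},{"hand":0,"dx":0,"dy":0,"dz":-0.12,"wx":0,"wy":0,"wz":0},{"hand":0,"dx":0,"dy":0,"dz":-0.06,"wx":0,"wy":0,"wz":0},{"hand":0,"dx":0,"dy":0,"dz":0,"wx":0,"wy":0,"wz":0}]'|grep -E "pos|rot|force"
python3 -c "
from h import *;go(.5008,.1445,.203,.481)"
```

```text
tcp_pos: [0.4998, 0.1447, 0.1814]
tool_rot: [-3.051, -0.749, 0.003]
force: [0.6, -0.2, -5.1]
grip_force: 58.5
tcp_pos: [0.5005, 0.1449, 0.208]
tool_rot: [3.051, 0.75, 0.0]
force: [0.2, -0.7, -4.7]
grip_force: 58.5
t 15.75 p [0.5005 0.1449 0.208 ] shift units [0.   0.01 0.1 ] turn wz -15.700000000000001 tiltcorr [ 0.002 -0.003  0.   ] F [ 0.17 -0.74 -4.75] tq [-0.01 -0.03 -0.01] w 0.148 grip 58.5 q [ 0.07  0.44  1.73 -0.    0.98  1.16]
```

```bash
python3 -m jog '[{"hand":0,"dx":0,"dy":0,"dz":0,"wx":0,"wy":0,"wz":-0.2},{"hand":0,"dx":0,"dy":0,"dz":0,"wx":0,"wy":0,"wz":-0.4},{"hand":0,"dx":0,"dy":0,"dz":0,"wx":0,"wy":0,"wz":-0.6},{"hand":0,"dx":0,"dy":0,"dz":0,"wx":0,"wy":0,"wz":-0.8},{"hand":0,"dx":0,"dy":0,"dz":0,"wx":0,"wy":0,"wz":-0.8}]'|grep -E "pos|rot|force"
python3 -m jog '[{"hand":0,"dx":0,"dy":0,"dz":0,"wx":0,"wy":0,"wz":-0.8},{"hand":0,"dx":0,"dy":0,"dz":0,"wx":0,"wy":0,"wz":-0.8},{"hand":0,"dx":0,"dy":0,"dz":0,"wx":0,"wy":0,"wz":-0.8},{"hand":0,"dx":0,"dy":0,"dz":0,"wx":0,"wy":0,"wz":-0.8},{"hand":0,"dx":0,"dy":0,"dz":0,"wx":0,"wy":0,"wz":-0.8}]'|grep -E "pos|rot|force"
python3 -m jog '[{"hand":0,"dx":0,"dy":0,"dz":0,"wx":0,"wy":0,"wz":-0.8},{"hand":0,"dx":0,"dy":0,"dz":0,"wx":0,"wy":0,"wz":-0.8},{"hand":0,"dx":0,"dy":0,"dz":0,"wx":0,"wy":0,"wz":-0.8},{"hand":0,"dx":0,"dy":0,"dz":0,"wx":0,"wy":0,"wz":-0.8},{"hand":0,"dx":0,"dy":0,"dz":0,"wx":0,"wy":0,"wz":-0.8}]'|grep -E "pos|rot|force"
python3 -m jog '[{"hand":0,"dx":0,"dy":0,"dz":0,"wx":0,"wy":0,"wz":-0.8},{"hand":0,"dx":0,"dy":0,"dz":0,"wx":0,"wy":0,"wz":-0.8},{"hand":0,"dx":0,"dy":0,"dz":0,"wx":0,"wy":0,"wz":-0.8},{"hand":0,"dx":0,"dy":0,"dz":0,"wx":0,"wy":0,"wz":-0.8},{"hand":0,"dx":0,"dy":0,"dz":0,"wx":0,"wy":0,"wz":-0.6}]'|grep -E "pos|rot|force"
python3 -m jog '[{"hand":0,"dx":0,"dy":0,"dz":0,"wx":0,"wy":0,"wz":-0.5},{"hand":0,"dx":0,"dy":0,"dz":0,"wx":0,"wy":0,"wz":-0.4},{"hand":0,"dx":0,"dy":0,"dz":0,"wx":0,"wy":0,"wz":-0.2},{"hand":0,"dx":0,"dy":0,"dz":0,"wx":0,"wy":0,"wz":0},{"hand":0,"dx":0,"dy":0,"dz":0,"wx":0,"wy":0,"wz":0}]'|grep -E "pos|rot|force"
python3 - <<'E'
from h import *
from rig import imaging
go(.5005,.145,.208,.481)
c=imaging.snapshot("scene");t=imaging.snapshot("top")
a=c["frame"][220:370,320:450,::-1];b=t["frame"][175:325,170:300,::-1]
cv2.imwrite("pics/end.png",cv2.resize(np.hstack([a,b]),None,fx=3,fy=3,interpolation=cv2.INTER_CUBIC))
E
```

```text
tcp_pos: [0.5002, 0.1449, 0.2075]
tool_rot: [-2.914, -1.173, 0.001]
force: [0.1, -0.9, -5.0]
grip_force: 58.5
tcp_pos: [0.5002, 0.1448, 0.2075]
tool_rot: [-2.623, -1.728, 0.001]
force: [0.1, -0.4, -5.2]
grip_force: 58.5
tcp_pos: [0.5002, 0.1449, 0.2074]
tool_rot: [-2.227, -2.215, 0.001]
force: [0.1, 0.5, -5.5]
grip_force: 58.5
tcp_pos: [0.5002, 0.1449, 0.2074]
tool_rot: [-1.77, -2.595, 0.001]
force: [0.3, -0.1, -4.5]
grip_force: 58.5
tcp_pos: [0.5004, 0.1449, 0.2077]
tool_rot: [-1.629, -2.686, 0.0]
force: [-0.5, -0.3, -4.7]
grip_force: 58.5
t 18.875 p [0.5004 0.1449 0.2077] shift units [ 0.    0.   -0.01] turn wz -0.0 tiltcorr [-0.001 -0.    -0.   ] F [-0.51 -0.26 -4.7 ] tq [-0.06  0.01 -0.03] w 0.149 grip 58.5 q [ 0.07  0.44  1.73 -0.    0.98 -0.41]
```

View pics/end.png

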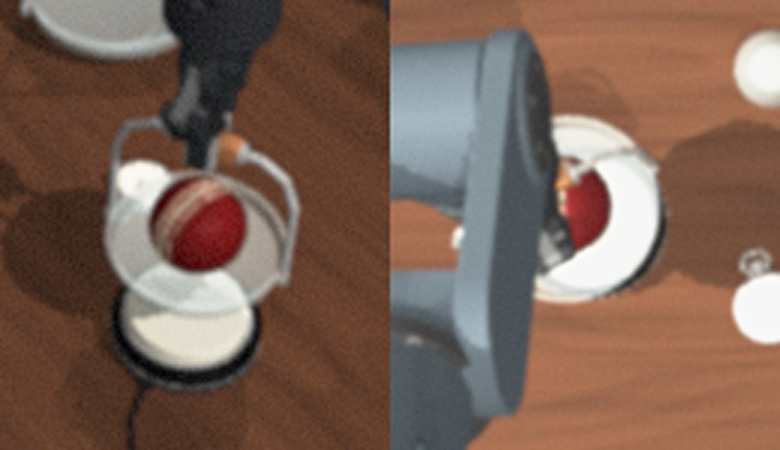

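The dish is turned a quarter, level and clear of the light. The ball is centred at (198,222) in the scene crop. I'll let it settle, then hand in.

```bash
python3 -m jog '[{"hand":0,"dx":0,"dy":0,"dz":0,"wx":0,"wy":0,"wz":0},{"hand":0,"dx":0,"dy":0,"dz":0,"wx":0,"wy":0,"wz":0},{"hand":0,"dx":0,"dy":0,"dz":0,"wx":0,"wy":0,"wz":0},{"hand":0,"dx":0,"dy":0,"dz":0,"wx":0,"wy":0,"wz":0}]'|grep pos; python3 -c "
from rig import env;print(env.close_job())"
```

```text
tcp_pos: [0.5004, 0.1449, 0.2078]
the job is handed in; nothing more can be done
None
```

I pressed the dish down until the light's top hit its stop, raised it about 4–5 cm clear, turned it a quarter turn and handed in still holding it level with the ball in its middle; the hand-in returned no verdict, and I couldn't clearly see the light glowing in the pictures.

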